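# Fill up the round spice tin

### The job

Take the two lidded spice cups that stand on the slanted wooden rack and pack them into the round steel spice tin with the five already there, so that all seven stand flat on its floor, six around one. Set the cups down rather than dropping them, and leave the other things on the plank where they are.

Things in the scene. Friction and masses are not known exactly. Their poses are not given: they have to be found in the camera images.
- tin: round shallow stainless-steel spice tin that stands fast on the plank, without its lid: 192 mm across inside, 200 mm outside, wall 45 mm high over all, floor 5 mm thick. Origin at the centre of its underside, z up. It has room for exactly seven cups, one in the middle and six around it; five stand in it.
- cup1_mid (a point): lidded steel spice cup, 0.09-0.18 kg: 62 mm across, 54 mm at the foot (widens over the lowest 22 mm), flat top at 46 mm; centred on it a fixed round knob, 22 mm across, 26 mm tall (72 mm over all). Point: on its axis, 36 mm above its underside; z out through the knob. Stands in the tin near its wall, centre 64 mm from the tin's; four stand so, 60 degrees apart.
- cup2_mid (a point): lidded steel spice cup, 0.09-0.18 kg: 62 mm across, 54 mm at the foot (widens over the lowest 22 mm), flat top at 46 mm; centred on it a fixed round knob, 22 mm across, 26 mm tall (72 mm over all). Point: on its axis, 36 mm above its underside; z out through the knob. Stands in the tin near its wall, centre 64 mm from the tin's; four stand so, 60 degrees apart.
- cup3_mid (a point): lidded steel spice cup, 0.09-0.18 kg: 62 mm across, 54 mm at the foot (widens over the lowest 22 mm), flat top at 46 mm; centred on it a fixed round knob, 22 mm across, 26 mm tall (72 mm over all). Point: on its axis, 36 mm above its underside; z out through the knob. Stands in the tin near its wall, centre 64 mm from the tin's; four stand so, 60 degrees apart.
- cup4_mid (a point): lidded steel spice cup, 0.09-0.18 kg: 62 mm across, 54 mm at the foot (widens over the lowest 22 mm), flat top at 46 mm; centred on it a fixed round knob, 22 mm across, 26 mm tall (72 mm over all). Point: on its axis, 36 mm above its underside; z out through the knob. Stands in the tin near its wall, centre 64 mm from the tin's; four stand so, 60 degrees apart.
- cup5_mid (a point): lidded steel spice cup, 0.09-0.18 kg: 62 mm across, 54 mm at the foot (widens over the lowest 22 mm), flat top at 46 mm; centred on it a fixed round knob, 22 mm across, 26 mm tall (72 mm over all). Point: on its axis, 36 mm above its underside; z out through the knob. Stands in the middle of the tin.
- cup6_mid (a point): lidded steel spice cup, 0.09-0.18 kg: 62 mm across, 54 mm at the foot (widens over the lowest 22 mm), flat top at 46 mm; centred on it a fixed round knob, 22 mm across, 26 mm tall (72 mm over all). Point: on its axis, 36 mm above its underside; z out through the knob. Starts on the rack, square to its board: axis leaning 30 degrees to the rack's low front, against the 14 mm lip.
- cup7_mid (a point): lidded steel spice cup, 0.09-0.18 kg: 62 mm across, 54 mm at the foot (widens over the lowest 22 mm), flat top at 46 mm; centred on it a fixed round knob, 22 mm across, 26 mm tall (72 mm over all). Point: on its axis, 36 mm above its underside; z out through the knob. Starts on the rack, square to its board: axis leaning 30 degrees to the rack's low front, against the 14 mm lip.
- rack: slanted wooden rack, fixed, 264 mm wide, about 110 mm deep, 90 mm high at the back; its board (240 x 110 mm) slopes at 30 degrees, low along the front. Origin under the board's centre on the plank; y along its width, -x towards its low front. The two spare cups stand side by side on it, 80 to 140 mm apart.
- jar: bystander: orange plastic jar with twist cap, 68 mm across, 95 mm high, standing between rack and tin. Origin at the centre of its underside.
- pounder: bystander: wooden pounding stick, 165 mm long, 44 mm thick, lying on the plank. Origin on the plank under its middle; x along it.
- bowl: bystander: glass bowl, 136 mm across, 50 mm high. Origin at the centre of its underside.
- saucer: bystander: white melamine saucer, 150 mm across, 20 mm high. Origin at the centre of its underside.
- ladle: bystander: aluminium ladle lying on the plank, 340 mm long, up to 45 mm high. Origin under its 88 mm bowl; x towards the handle's end.
- tinlid: bystander: the domed steel lid of the tin, 201 mm across, 56 mm high with its knob, lying on the plank. Origin at the centre of its underside.
There are look-alikes about, which are no part of the job. What is shaped like the part that bears cup6_mid but blue is not meant.

How it is judged (in metres and radians):
At the end, for the whole second after the job is handed in: All seven cups stand upright (within about 7 degrees) and flat on the floor of the spice tin (underside within 4 mm of the floor, centre within 72 mm of the tin's centre), at rest and released. The tin is so wide that seven cups go in flat only as six around one (horizontal distance between each of cup1_mid, cup2_mid, cup3_mid, cup4_mid, cup5_mid, cup6_mid, cup7_mid and tin below 0.072 m and z of cup1_mid in the frame of tin between 0.037 and 0.045 m and angle between each of cup1_mid, cup2_mid, cup3_mid, cup4_mid, cup5_mid, cup6_mid, cup7_mid's own z axis and vertical below 0.12 rad and linear speed of each of cup1, cup2, cup3, cup4, cup5, cup6, cup7 below 0.02 m/s and z of cup2_mid in the frame of tin between 0.037 and 0.045 m and z of cup3_mid in the frame of tin between 0.037 and 0.045 m and z of cup4_mid in the frame of tin between 0.037 and 0.045 m and z of cup5_mid in the frame of tin between 0.037 and 0.045 m and z of cup6_mid in the frame of tin between 0.037 and 0.045 m and z of cup7_mid in the frame of tin between 0.037 and 0.045 m); the robot touches nothing.
It fails at once if the orange jar, pounding stick, glass bowl, saucer, ladle or tin's lid is pushed more than 40 mm from its place (distance of any of jar, pounder, bowl, saucer, ladle, tinlid from where it was at the start of the episode above 0.04 m).
It fails at once if a cup is dropped: it moves faster than 0.7 m/s (a fall of about 25 mm) while the fingers do not hold it ((contact force between the fingers and cup6 below 0.2 N and linear speed of cup6 above 0.7 m/s) or (contact force between the fingers and cup7 below 0.2 N and linear speed of cup7 above 0.7 m/s)).
It also fails if it takes over 58 s, if anything falls off the work surface, if the arm or the gripper's body presses on something with over 40 N, if the wrist force passes 120 N, or if a joint passes its speed limit or range.

### The arm

A 6-joint arm with a two-finger parallel gripper is mounted at the origin on the work surface. World frame = base frame: x ahead of the robot, y to its left, z up, the work surface at z = 0. Lengths are in mm, angles in rad, forces in N, time in s.
With the tool pointing down it reaches from about 325 to 875 mm from the base axis. Payload 4.4 kg.
Tool frame: the origin (TCP) lies on the centre line of the jaws, within the pads' length; the fingertips stand ahead of it and the grasp point (between the pads) lies 6 mm ahead of it (ctrl.tcp_to_tips is the z of the fingertips in the tool frame, in mm); z points along the fingers, y is the line along which they close (so a half turn about z gives the same grasp; the last joint's range is limited). The gripper opens to 85 mm and grips with 20 to 120 N. Pads are 22 mm wide; open, the fingers measure 114 mm over their backs; the gripper's body (76 mm by 85 mm) begins 54 mm behind the grasp point. The pads swing forward as they close: fully open they stand 13 mm farther back than shut.
Start: joints at [1.044, 0.207, 1.542, -0, 1.393, -0.15], TCP at [211.044, 534.872, 256.282] pointing down, gripper open.
Joint ranges: [-2.73, 2.73], [-0.86, 2.22], [0.23, 2.46], [-1.11, 4.25], [0.08, 2.63], [-2.82, 2.82]. Speed limits (rad/s): [2.79, 2.79, 3.14, 3.14, 3.14, 3.14].

### API

Orientations are given as a 3x3 rotation matrix whose columns are the frame's x, y, z axes.
In Python, from plant import ctrl, sensors, optics gives the robot as it stands. Calls block until the motion is done:
- ctrl.move_ptp(position, orientation): joint-space move of the TCP to a pose.
- ctrl.move_l(position, rot=None, vel=150, threshold=None): straight line of the TCP; rot=None keeps the orientation; vel is the mean speed in mm/s. With threshold (N) it stops when the force on the tool has changed by that much, and returns True; else False.
- ctrl.set_joints(angles): joint-space move.
- ctrl.gripper_to(opening, force=None): finger opening in mm; force is the grip in N (None keeps the last); returns when the fingers have stopped.
- ctrl.hold(seconds).
- ctrl.solve_ik(position, orientation): joint angles nearest the present ones, or None.
- sensors.read_state(): the state.
- optics.grab_frame(name): name is "side" or "top" or "wrist"; returns (picture, depth): 480x640x3 uint8, red, green, blue; 480x640 float32, mm along the optical axis (not along the pixel's ray), 0 where there is no reading.
- optics.camera_params(name): a dict with "mtx" (3x3 intrinsics, pixels), "k1" (the pictures are not rectified: a ray, as slopes to the right and down, at radius r is drawn at 1 + k1 r^2 times it, then the intrinsics apply), "R" (3x3) and "t" (3): a world point X has camera coordinates R X + t; the wrist camera has in their place "T_tool_cam" (4x4, takes a point from camera to tool coordinates, whose origin is the TCP and whose axes are the flange's). Camera axes: x right, y down, z forward; pixel columns grow to the right and rows downward; lengths in mm; the calibration is good to about 2 mm. A picture is of the moment at which its call begins: read the wrist's pose just before it. camera_params takes no time and is no camera call.
A pose or a line that the arm cannot do raises ctrl.MotionError and nothing moves.
- ctrl.finish_job(): hands the job in; it is judged then, once.
The state is a dict: "t": time; "q": joint angles; "qvel": joint speeds; "tau": joint torques, N m; "eef_pos": TCP position; "eef_rot": TCP orientation; "force": force on the tool from outside, world axes, zero at the start; "wrist_torque": the same for the moment, N m; "grip_width": finger opening in mm; "grasp_force": force on a finger pad.
Only numpy, scipy, OpenCV 4.12 (cv2) and the standard library are available. Lean on these libraries where they do the work, as an engineer would, in place of code of your own. Each camera call takes 0.05 s, during which the arm holds its last target. There are 200 camera calls.

## Working session

There is one attempt and no reset: what is moved stays moved. The work goes in short steps, each a Python script; the robot and the scene stay as the last script left them, time stands still between calls to the robot, and variables do not carry over. Pictures are saved under pics/ and viewed, at most 10 in all, crops included, and the job is handed in when it is done.

```bash
ls; mkdir -p pics; python3 - <<'E'
from plant import ctrl,sensors,optics
import cv2,numpy as np
for n in ("top","side"):
    im,d=optics.grab_frame(n); cv2.imwrite(f"pics/{n}0.png",im[:,:,::-1]); np.savez(f"{n}0.npz",im=im,d=d)
    print(n,optics.camera_params(n))
print(optics.camera_params("wrist"),ctrl.tcp_to_tips,sensors.read_state()["t"])
E
```

```text
pics
top {'mtx': array([[549.29778961,   0.        , 326.86529076],
       [  0.        , 549.29778961, 234.84854995],
       [  0.        ,   0.        ,   1.        ]]), 'k1': -0.153297084905424, 'R': array([[-0.02497511, -0.99947532, -0.02062335],
       [-0.98799807,  0.02782347, -0.15193967],
       [ 0.15243376,  0.01658112, -0.98817459]]), 't': array([  65.68361484,  494.60446086, 1356.93015306])}
side {'mtx': array([[586.5659442 ,   0.        , 314.22069946],
       [  0.        , 586.5659442 , 240.21556203],
       [  0.        ,   0.        ,   1.        ]]), 'k1': -0.10769273282848343, 'R': array([[ 0.92708584, -0.37483572, -0.00316627],
       [-0.24017887, -0.58750988, -0.77275239],
       [ 0.28779498,  0.71716827, -0.63469971]]), 't': array([-469.73177519,  195.08217405, 1344.93392302])}
{'mtx': array([[402.73851414,   0.        , 315.72690334],
       [  0.        , 402.73851414, 245.67182078],
       [  0.        ,   0.        ,   1.        ]]), 'k1': 0.024873284496667012, 'T_tool_cam': array([[ 2.08844312e-04, -9.60810566e-01, -2.77205722e-01,
         6.98145933e+01],
       [ 9.99999978e-01,  1.91791735e-04,  8.86301394e-05,
         1.78193306e-01],
       [-3.19910083e-05, -2.77205734e-01,  9.60810585e-01,
        -1.18671853e+02],
       [ 0.00000000e+00,  0.00000000e+00,  0.00000000e+00,
         1.00000000e+00]])} 25.0 0.1
```

View pics/top0.png

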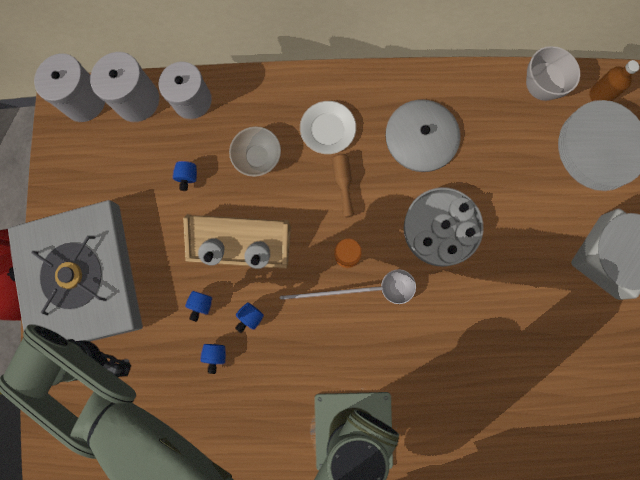

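View pics/side0.png

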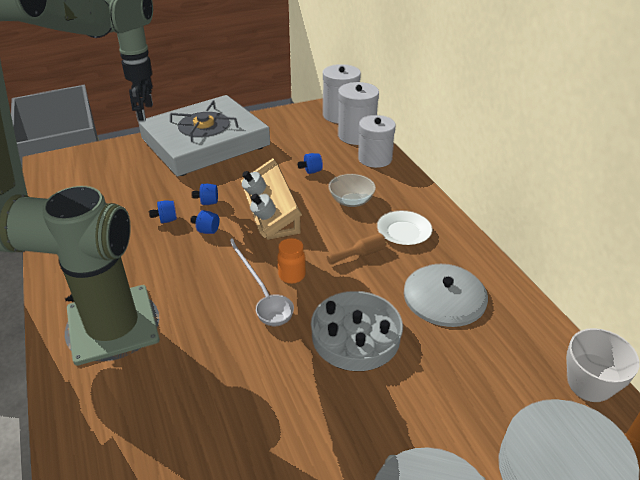

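The top view shows the rack at about (237,242) with knobs at (208,258) and (256,260). The tin is at (444,228) with knobs at (463,208), (470,232), (445,225), (428,242) and (453,250), so the two free places are at its upper left. The side view shows the same layout, with rack knobs at about (248,176) and (258,199). Next I triangulate the rack knobs and cast the tin knobs onto their plane.

```bash
cat > h.py <<'E'
import numpy as np, cv2
from plant import ctrl,sensors,optics
def cam(name,st=None):
    p=optics.camera_params(name)
    if name=="wrist":
        T=np.eye(4);T[:3,:3]=st["eef_rot"];T[:3,3]=st["eef_pos"];W=T@p["T_tool_cam"]
        return p,W[:3,:3],W[:3,3]
    R=np.array(p["R"]);return p,R.T,-R.T@p["t"]
def ray(c,uv):
    p,R,o=c; K=p["mtx"]
    u=cv2.undistortPoints(np.array([[uv]],float),K,np.array([p["k1"],0,0,0]))  # see note: r of undistorted
    x,y=u[0,0]; return o,R@np.array([x,y,1.])
def onz(c,uv,z):
    o,d=ray(c,uv); return o+d*(z-o[2])/d[2]
def proj(c,X):
    p,R,o=c; x=R.T@(np.array(X,float)-o); s=x[:2]/x[2]; s=s*(1+p["k1"]*(s@s))
    return p["mtx"][:2,:2]@s+p["mtx"][:2,2]
def tri(r1,r2):
    (a,d),(b,e)=r1,r2; s=np.linalg.lstsq(np.c_[d,-e],b-a,rcond=None)[0]
    p,q=a+s[0]*d,b+s[1]*e; return (p+q)/2,np.linalg.norm(p-q)
def dark(im,box,thr=60,amin=12):
    x0,y0,x1,y1=box; m=(im[y0:y1,x0:x1].max(2)<thr).astype(np.uint8)
    n,l,s,c=cv2.connectedComponentsWithStats(m)
    return [(c[i]+[x0,y0],s[i,4]) for i in range(1,n) if s[i,4]>=amin]
E
python3 - <<'E'
from h import *
np.set_printoptions(precision=1,suppress=True)
T=np.load("top0.npz");S=np.load("side0.npz");ct,cs=cam("top"),cam("side")
a=dark(T["im"],(195,235,280,272));b=dark(S["im"],(235,165,275,215))
print("rack",a,b)
for u,_ in a:
  for v,_ in b:
    print(*tri(ray(ct,u),ray(cs,v)))
print("tin knobs")
for u,n in dark(T["im"],(405,188,484,266)): print(u,n,onz(ct,u,66))
for v,n in dark(S["im"],(312,292,402,360)): print(v,n,onz(cs,v,64))
E
```

```text
rack [(array([208.2, 256.4]), np.int32(73)), (array([255.2, 259.5]), np.int32(72))] [(array([247.2, 175.8]), np.int32(68)), (array([255.8, 198.8]), np.int32(73))]
[442.  345.2  89.9] 1.8945988686815376
[461.  368.  -11.5] 11.895763972329894
[415.9 216.8 175.1] 14.064451650957176
[431.2 228.6  89.3] 2.4842612355211666
tin knobs
[463.5 207.3] 63 [ 552.6 -294.2   66. ]
[445.3 224.3] 63 [ 510.4 -245.    66. ]
[478.7 223.7] 17 [ 509.5 -330.2   66. ]
[469.9 231.8] 65 [ 489.6 -306.4   66. ]
[427.2 241.4] 68 [ 468.4 -197.3   66. ]
[452.  249.2] 69 [ 447.1 -258.3   66. ]
[330.3 307. ] 109 [ 466.4 -195.    64. ]
[356.9 316.5] 108 [ 508.9 -243.2   64. ]
[384.2 326.5] 107 [ 550.7 -292.2   64. ]
[332.5 328.7] 115 [ 445.4 -255.9   64. ]
[360.1 339.1] 112 [ 487.5 -304.7   64. ]
```

```bash
cat >> h.py <<'E'
K6,K7=np.array([442.,345.2,89.9]),np.array([431.2,228.6,89.3])  # knob centres, coarse
ry=K6-K7; ry[2]=0; ry/=np.linalg.norm(ry); rx=np.cross(ry,[0,0,1.])
ax=-.5*rx+np.sqrt(.75)*np.array([0,0,1.])
def rot(z,y):
    z=np.array(z,float);y=np.array(y,float);y-=z*(y@z);y/=np.linalg.norm(y);return np.c_[np.cross(y,z),y,z]
E
python3 - <<'E'
from h import *
np.set_printoptions(precision=2,suppress=True)
print(sensors.read_state()["eef_rot"],rx,ax)
for K in(K6,K7):
  for s in(1,-1):
    R=rot(-ax,s*ry)
    for d in(100,12): print(s,d,ctrl.solve_ik(K+d*ax,R))
for p in([530.5,-183.5],[572.5,-231.8]):
  for ang in range(0,360,30):
    q=ctrl.solve_ik(p+[150],rot([0,0,-1],[np.cos(np.radians(ang)),np.sin(np.radians(ang)),0]));print(ang,q)
E
```

```text
[[-0.93  0.37 -0.  ]
 [ 0.37  0.93 -0.  ]
 [ 0.   -0.   -1.  ]] [ 1.   -0.09  0.  ] [-0.5   0.05  0.87]
1 100 [ 0.78  0.06  1.98 -0.55  0.83 -0.38]
1 12 [ 0.7   0.24  1.97 -0.63  0.65 -0.32]
-1 100 [ 0.78  0.06  1.98 -0.55  0.83  2.76]
-1 12 [ 0.7   0.24  1.97 -0.63  0.65  2.82]
1 100 [ 0.55 -0.17  2.19 -0.46  0.74 -0.64]
1 12 [ 0.48  0.06  2.18 -0.58  0.52 -0.55]
-1 100 [ 0.55 -0.17  2.19 -0.46  0.74  2.5 ]
-1 12 [ 0.48  0.06  2.18 -0.58  0.52  2.59]
0 [-0.49  0.29  1.68 -0.    1.18 -0.49]
30 [-0.49  0.29  1.68 -0.    1.18 -1.01]
60 [-0.49  0.29  1.68 -0.    1.18 -1.53]
90 [-0.49  0.29  1.68 -0.    1.18 -2.06]
120 [-0.49  0.29  1.68 -0.    1.18 -2.58]
150 None
180 [-0.49  0.29  1.68 -0.    1.18  2.65]
210 [-0.49  0.29  1.68 -0.    1.18  2.13]
240 [-0.49  0.29  1.68 -0.    1.18  1.61]
270 [-0.49  0.29  1.68 -0.    1.18  1.08]
300 [-0.49  0.29  1.68 -0.    1.18  0.56]
330 [-0.49  0.29  1.68 -0.    1.18  0.04]
0 [-0.52  0.4   1.53 -0.    1.22 -0.52]
30 [-0.52  0.4   1.53 -0.    1.22 -1.05]
60 [-0.52  0.4   1.53 -0.    1.22 -1.57]
90 [-0.52  0.4   1.53 -0.    1.22 -2.1 ]
120 [-0.52  0.4   1.53 -0.    1.22 -2.62]
150 None
180 [-0.52  0.4   1.53 -0.    1.22  2.62]
210 [-0.52  0.4   1.53 -0.    1.22  2.09]
240 [-0.52  0.4   1.53 -0.    1.22  1.57]
270 [-0.52  0.4   1.53 -0.    1.22  1.05]
300 [-0.52  0.4   1.53 -0.    1.22  0.52]
330 [-0.52  0.4   1.53 -0.    1.22 -0.  ]
```

```bash
python3 - <<'E'
from h import *
np.set_printoptions(precision=1,suppress=True)
R=rot(-ax,ry)
ctrl.gripper_to(50)
ctrl.move_ptp(K6+100*ax,R)
st=sensors.read_state();im,d=optics.grab_frame("wrist");c=cam("wrist",st)
cv2.imwrite("pics/w1.png",im[:,:,::-1])
for K in(K6,K7):
  u=proj(c,K);print("pred",u)
  x,y=u.astype(int)
  for v,n in dark(im,(max(0,x-45),max(0,y-45),min(640,x+45),min(480,y+45)),60,60):
    o,r=ray(c,v);P=o+r*((K-o)@ax)/(r@ax);print(v,n,P,P-K, d[int(v[1]),int(v[0])], (R.T@(P-K)))
print(st["t"],st["eef_pos"])
E
```

```text
pred [313.4 254.5]
[315.8 256.1] 1369 [443.  346.5  90.4] [1.  1.3 0.5] 217.14449 [-1.   1.4  0. ]
pred [106.6 254. ]
[107.6 255.7] 1845 [432.1 229.   89.8] [0.9 0.4 0.5] 217.56175 [-1.   0.5 -0. ]
1.6 [392.7 350.8 177.5]
```

View pics/w1.png

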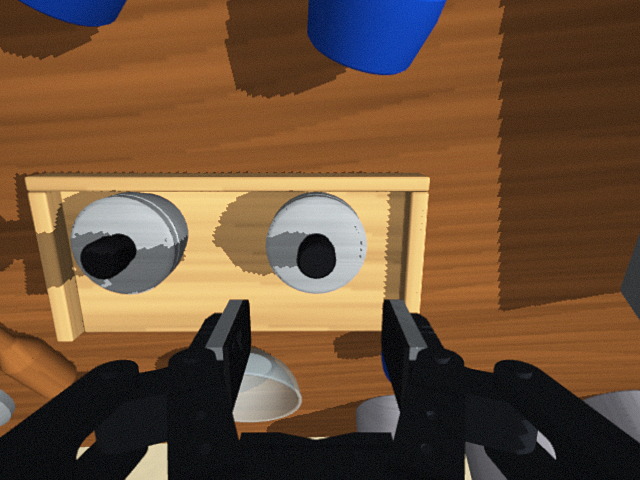

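The wrist view shows the two rack knobs at (316,256) and (108,256). Their depth matches the expected knob height and the positions agree within 1.5 mm, so I grasp the first cup, lift it and carry it beside the tin for a look.

```bash
cat >> h.py <<'E'
G6,G7=np.array([443.,346.5,90.4]),np.array([432.1,229.,89.8])  # knob centres, wrist view
def y2(deg): a=np.radians(deg); return [np.cos(a),np.sin(a),0]
DOWN=rot([0,0,-1],y2(240))
def pick(K):
    R=rot(-ax,ry)
    ctrl.gripper_to(45,60)
    ctrl.move_l(K+15*ax,R,120,threshold=8)
    ctrl.gripper_to(5,60)
    s=sensors.read_state();print("grip",s["grip_width"],s["grasp_force"],s["eef_pos"],s["force"])
    ctrl.move_l(K+75*ax,R,100)
    p=K+75*ax; p[2]=230; ctrl.move_l(p,R,200)
E
python3 - <<'E'
from h import *
np.set_printoptions(precision=1,suppress=True)
pick(G6)
ctrl.move_ptp([405,-184,250],DOWN)
st=sensors.read_state();im,d=optics.grab_frame("wrist");c=cam("wrist",st)
cv2.imwrite("pics/w2.png",im[:,:,::-1]);np.savez("w2.npz",im=im,d=d,R=st["eef_rot"],p=st["eef_pos"])
print(st["t"],st["eef_pos"],st["grip_width"],st["grasp_force"],st["force"])
for v,n in dark(im,(0,0,640,300),60,60): print(v,n,onz(c,v,65),d[int(v[1]),int(v[0])])
E
```

```text
grip 19.79430164325158 58.55503857135773 [435.6 347.6 104.5] [-4.  -1.2  6.3]
6.2833 [ 405.  -183.4  249.5] 19.614476213024915 58.75988781452179 [-0.3  0.  -1.2]
[411.9  30.1] 1147 [ 489.3 -306.3   65. ] 261.71713
[316.4  49.3] 957 [ 511.4 -244.8   65. ] 265.5955
[377.1 125.7] 795 [ 446.5 -257.8   65. ] 277.57886
[287.6 143.3] 745 [ 468.2 -195.7   65. ] 281.74283
[315.4 293.2] 495 [ 356.  -154.6   65. ] 146.36328
```

View pics/w2.png

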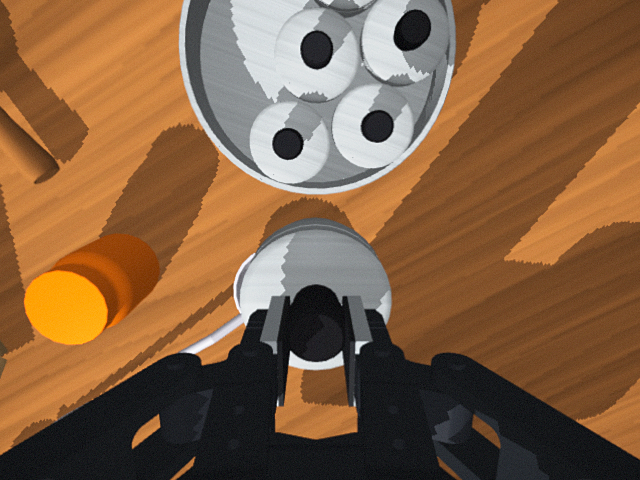

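The tin's knobs show at (316,49), (412,30), (377,126) and (288,143), with the free side at upper left. The held cup appears around (316,298), slightly off the jaw centre, so I measure its lid in the tool frame from the depth.

```bash
cat >> h.py <<'E'
def cloud(im,d):  # depth picture -> points in tool frame
    p=optics.camera_params("wrist");T=p["T_tool_cam"]
    v,u=np.mgrid[0:480,0:640]
    n=cv2.undistortPoints(np.c_[u.ravel(),v.ravel()].astype(np.float64)[:,None],p["mtx"],np.array([p["k1"],0,0,0]))[:,0]
    z=d.ravel()[:,None]; P=np.c_[n*z,z]@T[:3,:3].T+T[:3,3]; return P.reshape(480,640,3)
def lid(im,d):
    P=cloud(im,d); r=np.hypot(P[...,0]-3,P[...,1])
    m=(d>0)&(r<45)&(P[...,2]>18)&(P[...,2]<42)&(im.min(2)>70)
    Q=P[m]
    for _ in range(6):
        A=np.c_[Q[:,:2],np.ones(len(Q))];k=np.linalg.lstsq(A,Q[:,2],rcond=None)[0];e=Q[:,2]-A@k
        Q=Q[abs(e)<max(1.2,2*np.median(abs(e)))]
    far=np.array([Q[i] for i in cv2.convexHull(Q[:,:2].astype(np.float32),returnPoints=False).ravel()])
    B=np.c_[2*far[:,:2],np.ones(len(far))];s=np.linalg.lstsq(B,(far[:,:2]**2).sum(1),rcond=None)[0]
    print("lid plane slope x,y,z0",k.round(3),"n",len(Q),"circle",s[:2].round(1),"rad",np.sqrt(s[2]+s[0]**2+s[1]**2).round(1))
    return k,s[:2]
E
python3 - <<'E'
from h import *
w=np.load("w2.npz");k,s=lid(w["im"],w["d"])
P=cloud(w["im"],w["d"]); col=P[225:385:6,316]; print(np.c_[np.arange(225,385,6),col.round(1)])
E
```

```text
lid plane slope x,y,z0 [7.000e-03 7.000e-03 3.034e+01] n 7048 circle [ 4.1 -0.4] rad 29.8
[[ 2.250e+02  3.380e+01 -1.000e-01  3.980e+01]
 [ 2.310e+02  3.300e+01 -1.000e-01  3.300e+01]
 [ 2.370e+02  3.110e+01 -1.000e-01  3.110e+01]
 [ 2.430e+02  2.920e+01 -1.000e-01  2.950e+01]
 [ 2.490e+02  2.650e+01 -1.000e-01  3.040e+01]
 [ 2.550e+02  2.430e+01 -1.000e-01  2.950e+01]
 [ 2.610e+02  2.170e+01 -1.000e-01  3.000e+01]
 [ 2.670e+02  1.910e+01 -1.000e-01  3.060e+01]
 [ 2.730e+02  1.690e+01 -1.000e-01  2.970e+01]
 [ 2.790e+02  1.400e+01 -1.000e-01  3.070e+01]
 [ 2.850e+02  1.240e+01 -1.000e-01  2.840e+01]
 [ 2.910e+02  1.380e+01 -1.000e-01  1.900e+01]
 [ 2.970e+02  1.400e+01 -1.000e-01  1.300e+01]
 [ 3.030e+02  1.390e+01 -2.000e-01  8.000e+00]
 [ 3.090e+02  1.290e+01 -2.000e-01  5.300e+00]
 [ 3.150e+02  1.130e+01 -2.000e-01  4.200e+00]
 [ 3.210e+02  9.000e+00 -2.000e-01  4.400e+00]
 [ 3.270e+02  7.100e+00 -2.000e-01  3.700e+00]
 [ 3.330e+02  4.000e+00 -2.000e-01  5.400e+00]
 [ 3.390e+02  2.600e+00 -2.000e-01  3.900e+00]
 [ 3.450e+02 -1.000e-01 -1.000e-01  4.600e+00]
 [ 3.510e+02 -2.100e+00 -1.000e-01  4.100e+00]
 [ 3.570e+02 -4.800e+00 -1.000e-01  4.700e+00]
 [ 3.630e+02 -2.370e+01 -1.000e-01  3.080e+01]
 [ 3.690e+02 -1.678e+02  1.000e-01  2.479e+02]
 [ 3.750e+02 -1.754e+02  1.000e-01  2.487e+02]
 [ 3.810e+02 -1.822e+02  1.000e-01  2.481e+02]]
```

```bash
cat >> h.py <<'E'
def tinlook(im,d,R,p,c0=(511,-244)):
    W=cloud(im,d)@np.array(R).T+p
    r=np.hypot(W[...,0]-c0[0],W[...,1]-c0[1])
    m=((d>0)&(r<100)&(W[...,2]>72)&(W[...,2]<84)&(im.max(2)<60)).astype(np.uint8)
    n,l,s,c=cv2.connectedComponentsWithStats(m)
    for i in range(1,n):
        if s[i,4]>80:
            (u,v),(a,b),t=cv2.fitEllipse(cv2.findContours((l==i).astype(np.uint8),0,1)[0][0])
            Z=np.median(W[l==i][:,2]); print("knob",np.median(W[l==i],0).round(1),(W[l==i][:,:2].min(0)+W[l==i][:,:2].max(0))/2,s[i,4])
    q=W[(d>0)&(r>92)&(r<106)&(W[...,2]>42)&(W[...,2]<48)][:,:2]
    B=np.c_[2*q,np.ones(len(q))];x=np.linalg.lstsq(B,(q**2).sum(1),rcond=None)[0]
    print("rim",x[:2].round(1),np.sqrt(x[2]+x[0]**2+x[1]**2).round(1),len(q))
E
python3 - <<'E'
from h import *
np.set_printoptions(precision=1,suppress=True)
w=np.load("w2.npz");tinlook(w["im"],w["d"],w["R"],w["p"])
E
```

```text
knob [ 488.6 -303.6   77.7] [ 488.8 -304.4] 1021
knob [ 509.8 -243.7   77.8] [ 510.1 -243.8] 924
knob [ 447.3 -256.2   77.8] [ 447.  -256.5] 787
knob [ 468.1 -196.6   77.8] [ 468.  -196.5] 740
rim [ 509.7 -244.3] 97.7 3683
```

```bash
cat >> h.py <<'E'
def place(slot,off,h,R=DOWN):
    """slot xy; off = cup axis xy in the tool; h = cup underside below TCP"""
    t=np.r_[slot,0]-R@np.array([off[0],off[1],0.])
    def at(z): return [t[0],t[1],z]
    ctrl.move_l(at(h+95),R,200)
    ctrl.move_l(at(h+52),R,100)
    hit=ctrl.move_l(at(h+3),R,45,threshold=8)
    s=sensors.read_state();print("hit",hit,"underside z",s["eef_pos"][2]-h,s["eef_pos"],s["force"])
    return hit,s["eef_pos"][2]-h
E
python3 - <<'E'
from h import *
np.set_printoptions(precision=1,suppress=True)
place((530.3,-183.3),(3.2,-.2),76.3)
print(sensors.read_state()["t"])
im,d=optics.grab_frame("side");cv2.imwrite("pics/s2.png",cv2.resize(im[250:400,270:440,::-1],None,fx=4,fy=4))
E
```

```text
hit True underside z 5.7960409521382275 [ 527.  -181.4   82.1] [-1.   0.9  3.7]
8.7417
```

View pics/s2.png

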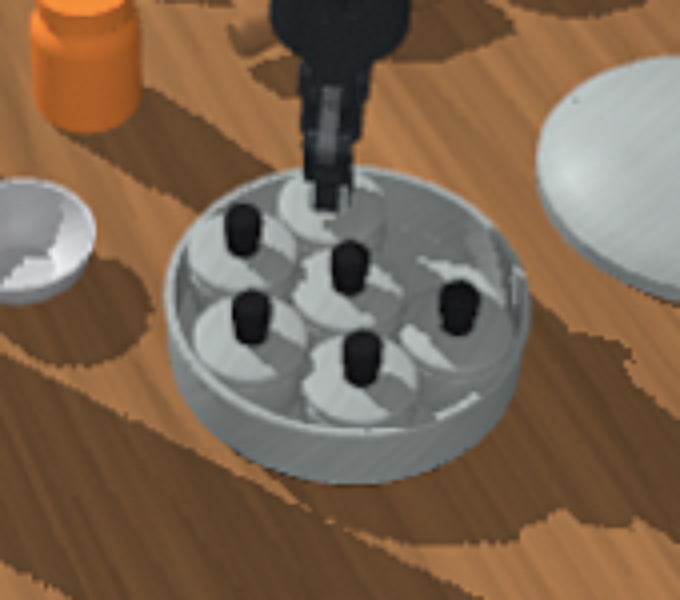

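The side crop shows the cup upright in its slot beside the middle cup, with its lid level with the others at about (330,205). I release it and fetch the second cup.

```bash
python3 - <<'E'
from h import *
np.set_printoptions(precision=1,suppress=True)
ctrl.gripper_to(36); ctrl.hold(.2)
p=np.array(sensors.read_state()["eef_pos"]);p[2]=250;ctrl.move_l(p,None,180)
ctrl.move_ptp(G7+110*ax,rot(-ax,ry))
pick(G7)
ctrl.move_ptp([405,-184,250],DOWN)
st=sensors.read_state();im,d=optics.grab_frame("wrist")
cv2.imwrite("pics/w3.png",im[:,:,::-1]);np.savez("w3.npz",im=im,d=d,R=st["eef_rot"],p=st["eef_pos"])
print(st["t"],st["eef_pos"],st["grip_width"],st["grasp_force"])
lid(im,d);P=cloud(im,d);print(P[291:360:6,316]);tinlook(im,d,st["eef_rot"],st["eef_pos"])
im,d=optics.grab_frame("top");c=cam("top")
for v,n in dark(im,(405,188,484,266)): print(v,n,onz(c,v,66))
E
```

```text
grip 19.95665778817559 58.45953047275543 [424.8 230.2 103.8] [-4.7  0.9  6.1]
17.0667 [ 404.8 -183.4  249.3] 20.019743661099813 58.64129662513733
lid plane slope x,y,z0 [ 0.   0.  29.9] n 6989 circle [ 3.6 -0.1] rad 29.7
[[  11.1   -0.1   25.5]
 [  13.5   -0.1   14. ]
 [  70.7   -0.2 -118.7]
 [  12.7   -0.2    5.9]
 [  11.5   -0.2    3.7]
 [   9.2   -0.2    4. ]
 [   7.6   -0.2    2.8]
 [   5.4   -0.2    2.8]
 [   2.6   -0.2    3.8]
 [   0.5   -0.2    3.5]
 [  -1.8   -0.1    3.5]
 [  -3.7   -0.1    2.8]]
knob [ 488.7 -303.7   77.7] [ 488.8 -304.7] 1023
knob [ 509.7 -243.9   77.8] [ 510.2 -243.8] 921
knob [ 528.8 -183.    77.8] [ 529.2 -182.6] 902
knob [ 447.3 -256.2   77.8] [ 447.1 -256.5] 793
knob [ 468.  -196.6   77.9] [ 468.  -196.3] 738
rim [ 509.8 -244.3] 97.7 3600
[452.8 209.2] 33 [ 548.2 -266.5   66. ]
[463.2 207.3] 55 [ 552.5 -293.4   66. ]
[437.9 218.5] 49 [ 525.5 -227.2   66. ]
[420.4 217.1] 65 [ 530.4 -183.4   66. ]
[429.8 246.3] 49 [ 456.  -203.1   66. ]
[420.2 238.1] 26 [ 477.3 -180.    66. ]
[415.7 246.1] 41 [ 457.3 -167.8   66. ]
[446.4 257. ] 159 [ 428.1 -243.2   66. ]
[433.9 260.2] 92 [ 421.  -211.5   66. ]
```

View pics/w3.png

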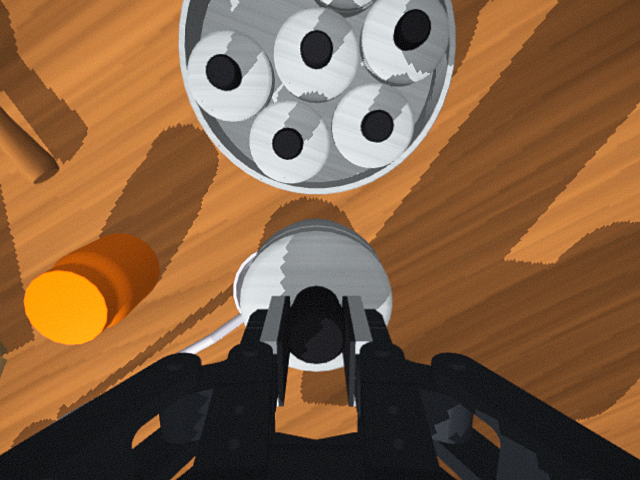

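The first cup stands at (529,-183), knob top level with the rest and 1 mm from its target (pixel 224,72). The second cup sits straight in the jaws at (316,300), so I place it now.

```bash
python3 - <<'E'
from h import *
np.set_printoptions(precision=1,suppress=True)
hit,z=place((572.8,-231),(3,-.1),75.9)
if z<7.5:
    ctrl.gripper_to(36); ctrl.hold(.3)
    p=np.array(sensors.read_state()["eef_pos"]);p[2]=200;ctrl.move_l(p,None,150)
    ctrl.move_l([430,-200,260],None,200)
    st=sensors.read_state();im,d=optics.grab_frame("wrist");tinlook(im,d,st["eef_rot"],st["eef_pos"]);print(st["t"])
im,d=optics.grab_frame("side");cv2.imwrite("pics/s3.png",cv2.resize(im[250:400,270:440,::-1],None,fx=4,fy=4))
c=cam("side")
for v,n in dark(im,(312,292,402,360)): print(v,n,onz(c,v,64))
E
```

```text
hit True underside z 5.718304458212103 [ 569.6 -229.3   81.6] [-0.1 -0.2  3.8]
knob [ 547.1 -289.1   77.6] [ 548.9 -291.3] 491
knob [ 570.4 -230.5   77.7] [ 571.2 -230.4] 943
knob [ 489.4 -304.1   77.8] [ 489.1 -304.9] 815
knob [ 510.3 -244.1   77.9] [ 510.3 -244.2] 751
knob [ 529.2 -183.1   77.8] [ 529.3 -182.6] 750
knob [ 447.7 -256.5   77.8] [ 447.2 -256.7] 677
knob [ 468.5 -197.    77.8] [ 468.2 -196.6] 639
rim [ 510.  -244.3] 97.7 4055
22.25
[353.  296.3] 84 [ 527.2 -183.7   64. ]
[379.1 304.7] 97 [ 570.  -229.6   64. ]
[330.3 307.1] 103 [ 466.3 -195.2   64. ]
[356.9 316.4] 107 [ 509.  -243.1   64. ]
[384.2 326.3] 110 [ 550.9 -291.8   64. ]
[332.4 328.9] 109 [ 445.1 -256.1   64. ]
[360.  339.2] 113 [ 487.4 -304.8   64. ]
```

View pics/s3.png

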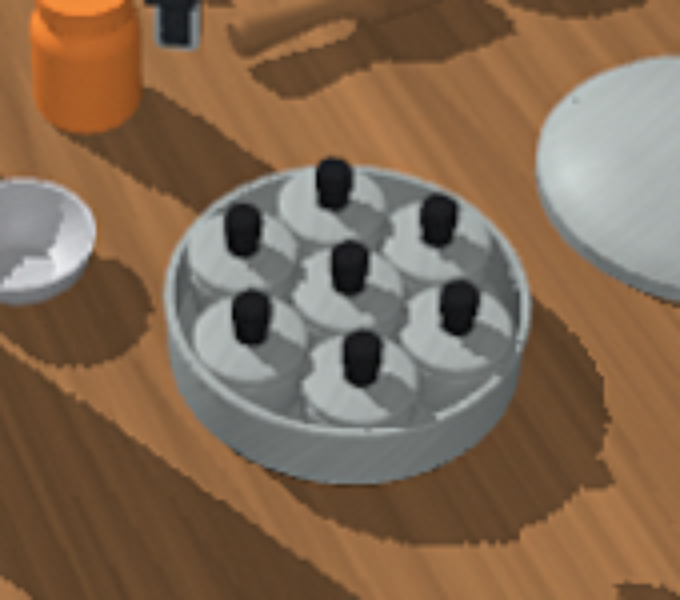

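The side crop shows all seven cups upright in the tin, six around one. All seven knob tops measure 77.6–77.9 mm high, so every cup is flat on the floor, and I hand the job in.

```bash
python3 -c "
from plant import ctrl
print(ctrl.finish_job())"
```

```text
the job is handed in; nothing more can be done
None
```

Both spare cups are now in the tin, all seven standing flat and upright, six around one, and the job was handed in at about 22 s of the 58 s; no verdict came back.

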